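# Slide the pepper mill onto the refill lift and raise it

### The arm

A 6-joint arm with a two-finger parallel gripper is mounted at the origin on the work surface. World frame = base frame: x ahead of the robot, y to its left, z up, the work surface at z = 0. Lengths are in m, angles in rad, forces in N, time in s.
With the tool pointing down it reaches from about 0.225 to 0.875 m from the base axis. Payload 3.4 kg.
Tool frame: the origin (TCP) lies between the finger pads; the fingertips stand 14 mm ahead of it and the grasp point (between the pads) lies 5 mm behind it; z points along the fingers, y is the direction in which the jaws open and shut (so a half turn about z gives the same grasp; the last joint's range is limited). The gripper opens to 85 mm and grips with 20 to 120 N. Pads are 22 mm wide; open, the fingers measure 114 mm over their backs; the gripper's body (76 mm by 85 mm) begins 54 mm behind the grasp point. The pads swing forward as they close: fully open they stand 13 mm farther back than shut.
Start: joints at [1.194, 0.276, 1.505, -0, 1.361, -0.121], TCP at [0.146, 0.556, 0.245] pointing down, gripper open.
Joint ranges: [-2.89, 2.89], [-0.75, 2.08], [0.22, 2.7], [-1.18, 4.32], [0.11, 2.71], [-2.7, 2.7]. Speed limits (rad/s): [2.57, 2.57, 3.14, 3.14, 3.14, 3.14].

### API

Orientations are given as a unit quaternion [w, x, y, z].
In Python, from rig import manip, get_image, job gives the robot as it stands. The module is installed in compiled form; this text tells all that it offers.
- The arm moves only by the tool step_arm, never from a script. Its argument "moves" is one flat list of numbers, 5 for each row, row after row: the shift along the tool's x, y, z as a fraction of full scale, then the turn about the tool's z as a fraction of full scale, then the gripper's target within -1 to 1 (shut at 1, half-way at 0, fully open at -1). In form: [dx, dy, dz, twist, hand, dx, dy, dz, twist, hand, ...]. A call has 1 to 5 rows; each row is the pose to reach, as a shift and turn from the pose commanded when the call began, along the tool's axes at that moment, turning the shorter way round; what a row does not reach only later rows make up. Full scale, the value 1, is 500 mm for a shift and pi rad for a turn. A row lasts 1/10 s, in which the tool goes at most 50 mm and 8.59 degrees, less where a joint would pass 70% of its speed; a pose out of reach is approached as far as the arm can. A call with a number of a shift or a turn outside -1 to 1 is refused whole. A call with a gripper value outside its range is refused whole. The fingers move at their own pace and stop on an object; "force" is the grip in N (left out, the last holds). Time passes only in rows, so rows that repeat a pose let the fingers close. It gives the time, the measured TCP pose, the force and the opening at its end, in the units of the state.
- manip.get_state(): the state, without advancing time (a new reading comes with each control period).
- get_image(name): name is "scene" or "side" or "wrist"; returns a dict with "frame" (480x640x3 uint8, blue, green, red), "fx", "fy", "cx", "cy" (pixels), "rvec" (rotation vector, rad) and "tvec" (3), from world to camera coordinates, as OpenCV has them; the wrist camera has in their place "T_tool_cam" (4x4, takes a point from camera to tool coordinates, whose origin is the TCP and whose axes are the flange's). Camera axes: x right, y down, z forward; pixel columns grow to the right and rows downward; lengths in m; the calibration is good to about 2 mm. A picture is of the moment at which its call begins: read the wrist's pose just before it. There is no depth.
- job.sign_off(): hands the job in, once; it reports no verdict.
The state is a dict: "clock": time; "qpos": joint angles; "qd": joint speeds; "effort": joint torques, N m; "position": TCP position; "ee_rot": TCP orientation; "contact_force": force on the tool from outside, world axes, zero at the start; "moment": the same for the moment, N m; "width": finger opening in m.
Only numpy, scipy, OpenCV 4.12 (cv2) and the standard library are available. Lean on these libraries where they do the work, as an engineer would, in place of code of your own. Each camera call takes 0.05 s, during which the arm holds its last target. There are 200 camera calls.

### The job

Gently push the tall pepper mill low on its body so that it slides upright along the counter, through the open mouth of the bamboo mill base, until it stands fully home on the round metal platform; never grip, lift or tip it. Then press the pad of the chrome lever all the way down, so that the platform raises the mill, and leave both there. Leave the salt pig, the tamping disc and the jar where they are.

Things in the scene. Friction and masses are not known exactly. Their poses are not given: they have to be found in the camera images.
- mill: Silver-plated pepper mill, 220 mm tall, 0.26 to 0.44 kg, loose. Round: straight foot 60 mm in diameter up to 45 mm high, waist 38 mm at 85 mm, head 52 mm at 162 to 180 mm. Origin at the centre of its underside, z up along it. Pushed within 30 mm of the counter with 1 to 4 N it slides; pushed high up it tips.
- dock: Fixed bamboo U-shaped fence, 35 mm high, round the platform, which is flush with the counter (no sill). Origin: counter height, platform centre; its x axis points into the U (mouth at -x). Inner walls touch a 68 mm circle about the origin (back, two at 45 degrees, sides forward to x = -8 mm), then flare 28 degrees outward to x = -52 mm, mouth 115 mm wide. A mill that is home has 4 mm of play.
- platform_top (a point): Centre of the top of the round metal platform, 64 mm in diameter, flush with the counter at z = 0 while the lever is up and raised by 18 mm (30 mm per rad of lever) when it is fully down.
- lever (a joint): Chrome lever, rad: 0 up, 0.6 fully down at a firm stop; stays where left. Hinge along the mill base's y axis at x = 0, y = 125 mm, z = 64 mm in its frame, on a steel bracket 76 mm high and 34 mm wide. It points to the mill base's -x, 0.3 rad above level when up, 0.3 rad below when down. Pressing the pad takes 3 to 5 N.
- lever_pad (a point): Middle of the upper face of the lever's flat chrome pad, 44 mm long by 36 mm wide, 108 mm from the hinge. About 100 mm above the counter when the lever is up, about 36 mm when fully down.
- salt_pig: Speckled blue stoneware salt pig, 108 mm diameter, 108 mm tall, with a slanting mouth; bystander. Origin at the centre of its underside.
- disc: Steel tamping disc, 58 mm diameter, 8 mm thick with a 30 mm tall stub handle; bystander. Origin at the centre of its underside.
- jar: Amber glass jar with a steel cap, 68 mm diameter, 110 mm tall; bystander. Origin at the centre of its underside.
Things that resemble listed ones, but are neither listed nor needed, are in the scene too. There is more than one size of the mill; the job needs the larger.

How it is judged:
On the way, in this order (a step that is already met when the one before it is completed fails the run):
1. the mill stands upright on the platform, its axis within 8 mm of the platform's centre, with the lever still up (under 0.2 rad) (horizontal distance between mill and platform_top below 0.008 m and angle between mill's own z axis and vertical below 0.06 rad and value of joint lever below 0.2 rad), for 0.2 s.
2. the lever is pressed down (over 0.52 rad) (value of joint lever above 0.52 rad), for 0.2 s.
At the end, for the whole second after the job is handed in: The mill stands at rest and upright (within 0.06 rad) on the raised platform, its axis within 8 mm of the platform's centre and its underside over 13 mm above the counter; the lever is down (over 0.52 rad of 0.6); salt pig, disc and jar are within 20 mm of where they were (horizontal distance between mill and platform_top below 0.008 m and angle between mill's own z axis and vertical below 0.06 rad and z of mill in the frame of platform_top between -0.004 and 0.004 m and height (world z) of mill above 0.013 m and value of joint lever above 0.52 rad and linear speed of mill below 0.02 m/s and distance of each of salt_pig, disc, jar from where it was at the start of the episode below 0.02 m); the robot touches nothing.
It fails at once if the mill is tipped by more than 0.2 rad (angle between mill's own z axis and vertical above 0.2 rad).
It fails at once if the mill is lifted more than 8 mm above the level of the platform (z of mill in the frame of platform_top above 0.008 m).
It fails at once if the mill is gripped or rammed (fingers press it with over 30 N) (contact force between the fingers and mill above 30 N).
It fails at once if a bystander is pushed more than 20 mm (distance of any of salt_pig, disc, jar from where it was at the start of the episode above 0.02 m).
It also fails if it takes over 64 s, if anything falls off the work surface, if the arm or the gripper's body presses on something with over 40 N, if the wrist force passes 120 N, or if a joint passes its speed limit or range.

## Working session

There is one attempt and no reset: what is moved stays moved. The work goes in short steps, Python scripts to look and compute and a tool call to move; the robot and the scene stay as the last step left them, time stands still between calls to the robot, and variables do not carry over. Pictures are saved under pics/ and viewed, about 8 in all and at most 12, crops included, and the job is handed in when it is done.

Besides the shell and the picture viewer there is one more tool, called after ">>>" by a JSON object that holds its "api" and its "payload". step_arm: Moves the arm, as the interface text tells. Its arguments: {"type":"object","properties":{"moves":{"type":"array","items":{"type":"number","minimum":-1,"maximum":1}},"force":{"type":"number"}},"required":["moves"]}

```bash
mkdir -p pics; cat > h.py <<'E'
import numpy as np, cv2
from scipy.spatial.transform import Rotation as R
from rig import manip, get_image, job
def cam(im,st=None):
    K=np.array([[im['fx'],0,im['cx']],[0,im['fy'],im['cy']],[0,0,1]])
    if 'rvec' in im:
        Rm=cv2.Rodrigues(np.array(im['rvec'],float))[0]; t=np.array(im['tvec'],float).ravel()
        return K,Rm.T,-Rm.T@t
    q=np.array(st['ee_rot']); Rt=R.from_quat(q[[1,2,3,0]]).as_matrix(); T=np.array(im['T_tool_cam'])
    return K,Rt@T[:3,:3],Rt@T[:3,3]+np.array(st['position'])
def ray(c,uv,z):
    K,Rm,o=c; d=Rm@np.linalg.inv(K)@[uv[0],uv[1],1]; return o+d*(z-o[2])/d[2]
def proj(c,p):
    K,Rm,o=c; v=K@Rm.T@(np.array(p)-o); return v[:2]/v[2]
E
python3 - <<'E'
from h import *
import pickle
for n in ['scene','side','wrist']:
    st=manip.get_state(); im=get_image(n); cv2.imwrite(f'pics/{n}0.png',im['frame']); pickle.dump((im,st),open(n+'0.pkl','wb'))
    print(n,cam(im,st)[2].round(3))
print(st)
E
```

```text
scene [1.119 0.649 0.95 ]
side [ 0.262 -0.853  0.959]
wrist [0.073 0.576 0.373]
{'clock': 0.1, 'qpos': array([ 1.19400227e+00,  2.76536803e-01,  1.50598956e+00,  1.90055008e-05,
        1.36074360e+00, -1.21002255e-01]), 'qd': array([-0.00126747,  0.00072881, -0.00346418,  0.00045638,  0.00141906,
       -0.00035901]), 'effort': array([ 2.64113965e-03, -4.17703915e+01, -2.46405834e+01, -1.77024922e-04,
        6.00862622e-03,  1.78724278e-06]), 'position': array([0.14531391, 0.55586719, 0.2445301 ]), 'ee_rot': array([-2.15596868e-04,  1.27549441e-01,  9.91831859e-01, -8.10521955e-04]), 'contact_force': array([0.25988501, 0.27302223, 0.15104249]), 'moment': array([-0.03135534, -0.01545462, -0.04229732]), 'width': 0.08550006573343721}
```

View pics/scene0.png

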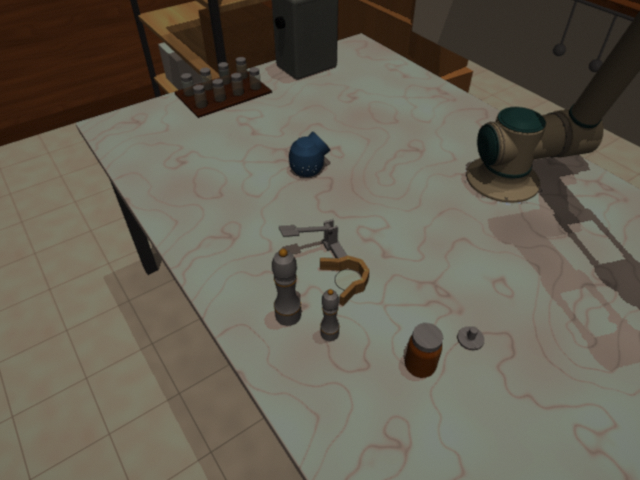

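View pics/side0.png

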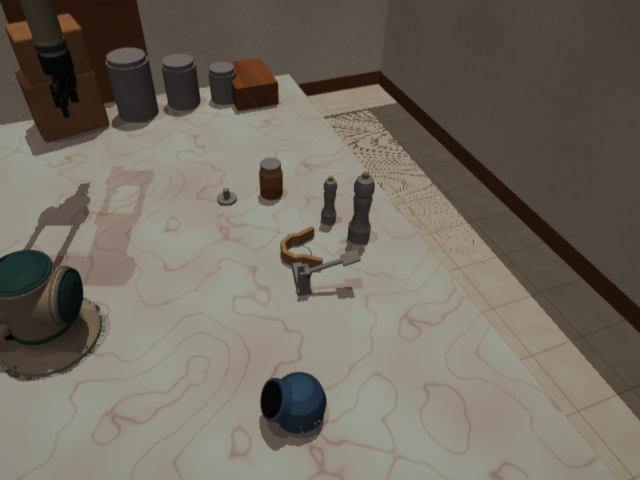

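The scene view shows the tall mill with its base near (288,315), the small mill at (330,333), the dock at (345,275), and the lever with its pad at (290,231) and hinge at (330,232). The side view shows the tall mill at (360,237), the small mill at (328,218), the dock at (298,247) and the pad at (350,257). Next I'll look at enlarged crops.

```bash
python3 - <<'E'
from h import *
import pickle
o=[]
for n,(x,y) in [('scene',(260,210)),('side',(260,160))]:
    im,st=pickle.load(open(n+'0.pkl','rb')); c=im['frame'][y:y+145,x:x+130]
    o.append(cv2.resize(c,(390,435),interpolation=cv2.INTER_CUBIC))
a=np.hstack(o); a=np.clip(a.astype(float)*1.6,0,255).astype(np.uint8)
cv2.imwrite('pics/crop0.png',a)
for n in ['scene','side']:
    im,st=pickle.load(open(n+'0.pkl','rb')); hsv=cv2.cvtColor(im['frame'],cv2.COLOR_BGR2HSV)
    m=cv2.inRange(hsv,(10,130,90),(28,255,255)); k,l,s,c=cv2.connectedComponentsWithStats(m)
    for i in range(1,k):
        if s[i,4]>8: print(n,s[i],c[i].round(1))
E
```

```text
scene [ 139    1   80   78 1555] [176.6  27.7]
scene [221   0  22   6  71] [229.2   1.6]
scene [362   0  48  23 120] [388.1  11.4]
scene [441  67  32  13 151] [456.6  72.9]
scene [155  73  22  20 186] [165.1  82.7]
scene [280 248   6   7  33] [282.5 251.4]
scene [321 256  48  41 299] [351.1 271.3]
scene [328 290   5   4  15] [330.1 291.3]
side [ 58  14  23  19 277] [67.5 22.9]
side [  5  21  27  21 381] [18.9 30.9]
side [233  58  44  30 842] [252.7  73.6]
side [232  62   3   5   9] [233.2  63.6]
side [363 172   6   4  16] [365.7 173.2]
side [329 176   4   3   9] [330.7 177.1]
side [281 227  41  34 237] [296.5 246.1]
```

View pics/crop0.png

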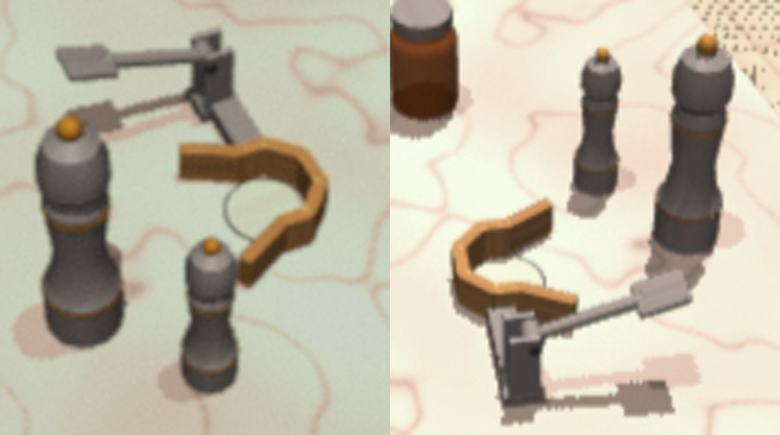

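The crops show the pad at left scene crop (88,62) and right (662,293). The fence tips are at about (181,148) and (242,263) left, and (575,302) and (549,205) right. The platform ring is centred near (265,208) left.

```bash
cat >> h.py <<'E'
def tri(cs,uvs):
    A=np.zeros((3,3));b=np.zeros(3)
    for (K,Rm,o),uv in zip(cs,uvs):
        d=Rm@np.linalg.inv(K)@[uv[0],uv[1],1]; d/=np.linalg.norm(d); P=np.eye(3)-np.outer(d,d); A+=P;b+=P@o
    p=np.linalg.solve(A,b); return p,[np.round(proj(c,p)-uv,1) for c,uv in zip(cs,uvs)]
E
python3 - <<'E'
from h import *
import pickle
a,_=pickle.load(open('scene0.pkl','rb'));b,_=pickle.load(open('side0.pkl','rb'));cs=[cam(a),cam(b)]
S=lambda x,y:(260+x/3,210+y/3)
T=lambda x,y:(260+(x-390)/3,160+y/3)
for n,p,q in [('knob',S(69,127),T(708,45)),('small',S(212,246),T(602,54)),('tipA',S(181,148),T(575,301)),('tipB',S(241,262),T(549,205)),('back',S(324,186),T(456,250)),('pad',S(88,62),T(662,293)),('bracket',S(207,35),T(510,315))]:
    r=tri(cs,[p,q]); print(n,r[0].round(4),r[1])
print('z35',[ray(cs[0],S(*p),.035).round(4) for p in [(181,148),(241,262),(324,186)]],[ray(cs[1],T(*p),.035).round(4) for p in [(575,301),(549,205),(456,250)]])
print('plat',ray(cs[0],S(266,208),0))
im,st=pickle.load(open('wrist0.pkl','rb'));K,Rm,o=cam(im,st);print(Rm.round(3),K, np.array(im['T_tool_cam']).round(3))
# bystanders
for n,p in [('jar',(423,372)),('disc',(471,340)),('pig',(307,170))]: print(n,ray(cs[0],p,0).round(3))
E
```

```text
knob [0.7899 0.0469 0.2099] [array([-0.6,  0. ]), array([-0.5, -0. ])]
small [0.7409 0.1434 0.1465] [array([-0.4,  0.1]), array([-0.3, -0.1])]
tipA [ 0.6478 -0.0262  0.0307] [array([-0.5,  0.1]), array([-0.5, -0.1])]
tipB [0.6752 0.0949 0.0285] [array([ 0.1, -0. ]), array([0.1, 0. ])]
back [0.5761 0.0711 0.0274] [array([-0.5,  0.1]), array([-0.4, -0.1])]
pad [ 0.6887 -0.0988  0.0944] [array([-0.8,  0.1]), array([-0.8, -0.1])]
bracket [ 0.5781 -0.0743  0.0839] [array([ 2.5, -0.4]), array([2.7, 0.5])]
z35 [array([ 0.6489, -0.0224,  0.035 ]), array([0.6785, 0.0987, 0.035 ]), array([0.5795, 0.0763, 0.035 ])] [array([ 0.6471, -0.0308,  0.035 ]), array([0.6721, 0.0885, 0.035 ]), array([0.5745, 0.0627, 0.035 ])]
plat [6.12132736e-01 4.53859640e-02 1.11022302e-16]
[[ 0.253  0.924  0.286]
 [ 0.967 -0.241 -0.077]
 [-0.002  0.296 -0.955]] [[370.87086904   0.         322.66340912]
 [  0.         370.87086904 238.16621475]
 [  0.           0.           1.        ]] [[-0.    -0.955 -0.296  0.075]
 [ 1.    -0.    -0.     0.001]
 [ 0.    -0.296  0.955 -0.129]
 [ 0.     0.     0.     1.   ]]
jar [0.637 0.334 0.   ]
disc [0.497 0.338 0.   ]
pig [ 0.454 -0.37  -0.   ]
```

>>> {"api": "step_arm", "payload": {"moves": [-0.44,-0.226,-0.15,0.23,-1,-0.44,-0.226,-0.15,0.23,-1,-0.44,-0.226,-0.15,0.23,-1,-0.44,-0.226,-0.15,0.23,-1,-0.44,-0.226,-0.15,0.23,-1]}}

```text
clock: 0.65
position: [0.3246, 0.3952, 0.3183]
ee_rot: [-0.0, 0.472, 0.882, -0.0]
contact_force: [-0.7, 1.0, 0.5]
width: 0.0855
```

```bash
cat >> h.py <<'E'
def mv(target,yaw=None):
    st=manip.get_state(); q=np.array(st['ee_rot']); Rt=R.from_quat(q[[1,2,3,0]]).as_matrix()
    d=Rt.T@(np.array(target)-st['position'])/.5; cy=np.degrees(np.arctan2(Rt[1,0],Rt[0,0]))
    tw=0 if yaw is None else -((yaw-cy+180)%360-180)/180
    print('pos',st['position'].round(4),'yaw',cy.round(2),'q',st['qpos'].round(2),'F',st['contact_force'].round(1),'t',st['clock'],'MOVE',d.round(3),'tw',round(tw,4))
E
python3 -c "
from h import *
mv([.666,.091,.35],77.5)"
```

```text
pos [0.3246 0.3952 0.3183] yaw 123.66 q [0.75 0.15 1.5  0.   1.5  0.16] F [-0.7  1.   0.5] t 0.65 MOVE [-0.885  0.231 -0.064] tw 0.2564
```

>>> {"api": "step_arm", "payload": {"moves": [-0.885,0.231,-0.064,0.256,-1,-0.885,0.231,-0.064,0.256,-1,-0.885,0.231,-0.064,0.256,-1,-0.885,0.231,-0.064,0.256,-1,-0.885,0.231,-0.064,0.256,-1]}}

```text
clock: 1.15
position: [0.5118, 0.2301, 0.3353]
ee_rot: [-0.0, 0.763, 0.647, 0.0]
contact_force: [0.0, 0.5, -0.2]
width: 0.0856
```

```bash
python3 -c "
from h import *
mv([.666,.091,.35],77.5)"
```

```text
pos [0.5118 0.2301 0.3353] yaw 80.61 q [0.3  0.22 1.36 0.   1.56 0.46] F [ 0.   0.5 -0.2] t 1.15 MOVE [-0.224  0.35  -0.03 ] tw 0.0173
```

>>> {"api": "step_arm", "payload": {"moves": [-0.224,0.35,-0.03,0.017,-1,-0.224,0.35,-0.03,0.017,-1,-0.224,0.35,-0.03,0.017,-1,-0.224,0.35,-0.03,0.017,-1,-0.224,0.35,-0.03,0.017,-1]}}

```text
clock: 1.65
position: [0.6698, 0.0889, 0.3484]
ee_rot: [0.001, 0.779, 0.627, -0.001]
contact_force: [-0.9, 0.8, -0.1]
width: 0.0853
```

```bash
python3 - <<'E'
from h import *
import pickle
mv([.666,.091,.35],77.5)
st=manip.get_state(); im=get_image('wrist'); pickle.dump((im,st),open('wrist1.pkl','wb'))
cv2.imwrite('pics/wrist1.png',np.clip(im['frame']*1.5,0,255).astype(np.uint8))
c=cam(im,st)
for p in [(.611,.046,0),(.79,.047,.21),(.741,.143,.15),(.689,-.099,.1)]: print(proj(c,p).round(1))
E
```

```text
pos [0.6698 0.0889 0.3484] yaw 77.61 q [ 0.03  0.4   1.07 -0.    1.67  0.25] F [-0.9  0.8 -0.1] t 1.65 MOVE [ 0.002 -0.008 -0.003] tw 0.0006
[286.2 225.3]
[488.1 248.8]
[390.4 133. ]
[372.5 350.2]
```

View pics/wrist1.png

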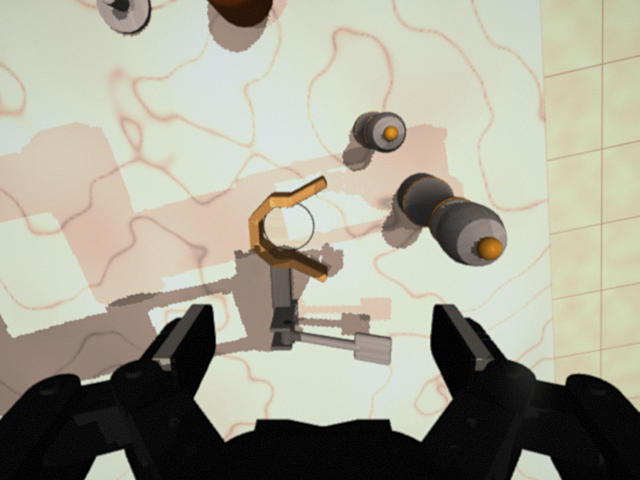

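The wrist view shows the tall mill's knob at (489,248) and its foot near (425,195). The fence tips are at (325,183) and (326,275), the platform ring is centred near (290,227), the pad is at (373,348) and the small mill's knob is at (391,133). I'll zoom in.

```bash
python3 - <<'E'
from h import *
import pickle
im,st=pickle.load(open('wrist1.pkl','rb'))
a=im['frame'][165:315,240:440]; cv2.imwrite('pics/w1c.png',np.clip(cv2.resize(a,None,fx=4,fy=4,interpolation=cv2.INTER_CUBIC)*1.4,0,255).astype(np.uint8))
E
```

```text
(no output)
```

View pics/w1c.png

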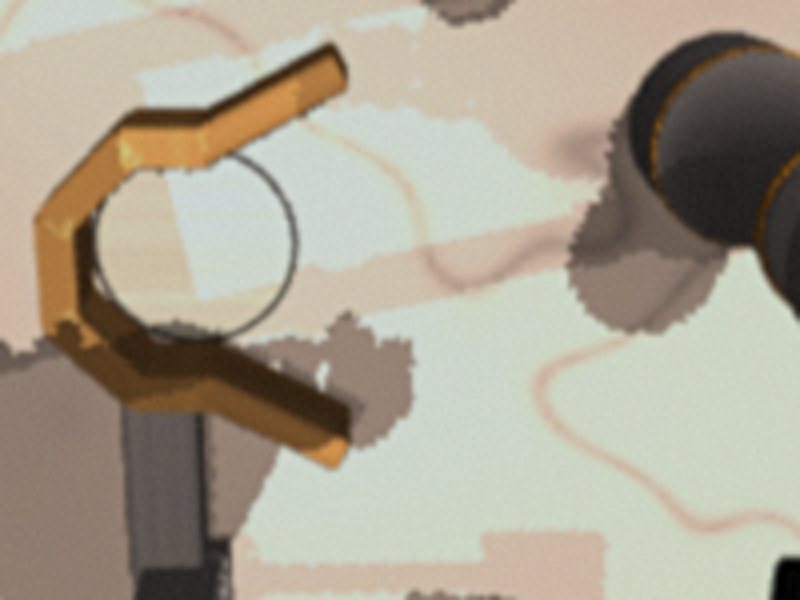

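The ring is centred at crop (196,243). The inner fence tips are at crop (346,88) and (350,438).

```bash
python3 - <<'E'
from h import *
import pickle
L=[pickle.load(open(n+'.pkl','rb')) for n in ['scene0','side0','wrist1']]
cs=[cam(*l) for l in L]
W=lambda x,y:(240+x/4,165+y/4)
P=ray(cs[2],W(196,243),0); tB=ray(cs[2],W(346,88),.035); tA=ray(cs[2],W(350,438),.035)
print('plat',P,'tB',tB,'tA',tA)
d=tA-tB; yaw=np.degrees(np.arctan2(d[1],d[0])); print('width',np.linalg.norm(d[:2]),'dock yaw',yaw+90)
m=(tA+tB)/2; v=P-m; print('axis2',np.degrees(np.arctan2(v[1],v[0])),np.linalg.norm(v[:2]))
S=lambda x,y:(260+x/3,210+y/3)
T=lambda x,y:(260+(x-390)/3,160+y/3)
print('knob',tri(cs,[S(69,127),T(708,45),(489,248.3)]), ray(cs[2],(489,248.3),.212))
print('small',tri(cs,[S(212,246),T(602,54),(391,133)]))
print('pad',tri(cs,[S(88,62),T(662,293),(373,348)]))
# foot: base circle bottom left edge in scene/side
for r in [0]:
  for c,n in ((0,S),(1,T)):
    pass
for k,c in enumerate(cs):
    print(proj(c,(.79,.047,.0)).round(1))
E
```

```text
plat [0.61452984 0.04462238 0.        ] tB [0.67529462 0.09047787 0.035     ] tA [ 0.65256508 -0.0205369   0.035     ]
width 0.1133177387394716 dock yaw -11.571016791150896
axis2 168.9446822718418 0.050334086582098356
knob (array([0.7902613 , 0.04714963, 0.21001434]), [array([-0.7,  0.2]), array([-0.4, -0.2]), array([-0.6,  0.3])]) [0.78994873 0.04814795 0.212     ]
small (array([0.7412471 , 0.14315451, 0.1467115 ]), [array([-0.7,  0. ]), array([-0.2, -0.1]), array([-1. , -0.3])])
pad (array([ 0.6892056 , -0.09904622,  0.09474142]), [array([-1., -0.]), array([-0.6, -0.2]), array([-0.9, -0.4])])
[287.5 314.5]
[358.1 237.2]
[419.4 196.1]
```

```bash
python3 -c "
from h import *
mv([.78,-.10,.26],90)"
```

```text
pos [0.6688 0.0901 0.3484] yaw 77.66 q [ 0.03  0.4   1.07 -0.    1.67  0.25] F [ 0.7 -1.1 -0.4] t 1.7 MOVE [-0.324  0.299  0.177] tw -0.0686
```

>>> {"api": "step_arm", "payload": {"moves": [-0.324,0.299,0.177,-0.068,-0.5,-0.324,0.299,0.177,-0.068,-0.5,-0.324,0.299,0.177,-0.068,-0.5,-0.324,0.299,0.177,-0.068,-0.5,-0.324,0.299,0.177,-0.068,-0.5]}}

```text
clock: 2.2
position: [0.7781, -0.0969, 0.2599]
ee_rot: [-0.001, 0.706, 0.708, -0.001]
contact_force: [0.5, 0.5, 0.1]
width: 0.0637
```

```bash
python3 -c "
from h import *
print(manip.get_state()['width'])
mv([.80,-.12,.06],90)"
```

```text
0.06366181636469832
pos [ 0.7781 -0.0969  0.2599] yaw 90.15 q [-0.21  0.61  0.93  0.    1.61 -0.22] F [0.5 0.5 0.1] t 2.2 MOVE [-0.046  0.045  0.4  ] tw 0.0009
```

>>> {"api": "step_arm", "payload": {"moves": [-0.046,0.044,0.4,0,-0.5,-0.046,0.044,0.4,0,-0.5,-0.046,0.044,0.4,0,-0.5,-0.046,0.044,0.4,0,-0.5,-0.046,0.044,0.4,0,-0.5]}}

```text
clock: 2.7
position: [0.7946, -0.1168, 0.0526]
ee_rot: [-0.007, 0.706, 0.708, -0.004]
contact_force: [-2.2, -0.5, -0.7]
width: 0.0639
```

```bash
python3 -c "
from h import *
mv([.862,-.10,.03],90)"
```

```text
pos [ 0.7946 -0.1168  0.0526] yaw 90.18 q [-0.23  0.75  1.16  0.    1.25 -0.24] F [-2.2 -0.5 -0.7] t 2.7 MOVE [0.033 0.136 0.043] tw 0.001
```

>>> {"api": "step_arm", "payload": {"moves": [0.035,0.13,0.045,0,-0.5,0.035,0.13,0.045,0,-0.5,0.035,0.13,0.045,0,-0.5,0.035,0.13,0.045,0,-0.5]}}

```text
clock: 3.1
position: [0.8654, -0.1002, 0.0416]
ee_rot: [0.001, 0.706, 0.709, 0.0]
contact_force: [0.1, 0.6, 0.7]
width: 0.0638
```

```bash
python3 -c "
from h import *
mv([.874,.0475,.025],90)"
```

```text
pos [ 0.8654 -0.1002  0.0416] yaw 90.23 q [-0.19  0.85  0.96 -0.    1.33 -0.2 ] F [0.1 0.6 0.7] t 3.1 MOVE [0.295 0.018 0.033] tw 0.0013
```

>>> {"api": "step_arm", "payload": {"moves": [0.03,0.05,0.02,0,-1,0.03,0.05,0.02,0,-1,0.03,0.05,0.02,0,-1,0.03,0.05,0.02,0,-1]}}

```text
clock: 3.5
position: [0.8896, -0.0869, 0.0312]
ee_rot: [0.0, 0.706, 0.708, 0.0]
contact_force: [0.1, -0.2, -0.2]
width: 0.0853
```

```bash
python3 -c "
from h import *
print(manip.get_state()['width'])
mv([.890,.0475,.025],90)"
```

```text
0.08525729768391918
pos [ 0.8896 -0.0869  0.0312] yaw 90.13 q [-0.17  0.9   0.89 -0.    1.36 -0.18] F [ 0.1 -0.2 -0.2] t 3.5 MOVE [0.269 0.001 0.012] tw 0.0007
```

>>> {"api": "step_arm", "payload": {"moves": [0.267,0.002,0.012,0,-1,0.267,0.002,0.012,0,-1,0.267,0.002,0.012,0,-1,0.267,0.002,0.012,0,-1]}}

```text
clock: 3.9
position: [0.8898, 0.0538, 0.0245]
ee_rot: [-0.001, 0.704, 0.71, 0.001]
contact_force: [-0.3, 0.5, 0.5]
width: 0.0853
```

```bash
python3 - <<'E'
from h import *
mv([.880,.0475,.025],90)
o=[]
for n in ['scene','side']:
    im=get_image(n); c=cam(im); u,v=proj(c,(.82,.0475,.08)).astype(int); u=min(max(u,70),570)
    o.append(cv2.resize(im['frame'][v-90:v+60,u-65:u+65],None,fx=3,fy=3,interpolation=cv2.INTER_CUBIC)); print(u-65,v-90)
cv2.imwrite('pics/pre.png',np.clip(np.hstack(o)*1.7,0,255).astype(np.uint8))
E
```

```text
pos [0.8898 0.0538 0.0245] yaw 90.45 q [-0.02  0.9   0.9   0.    1.34 -0.03] F [-0.3  0.5  0.5] t 3.9 MOVE [-0.012 -0.02  -0.001] tw 0.0025
209 209
305 122
```

View pics/pre.png

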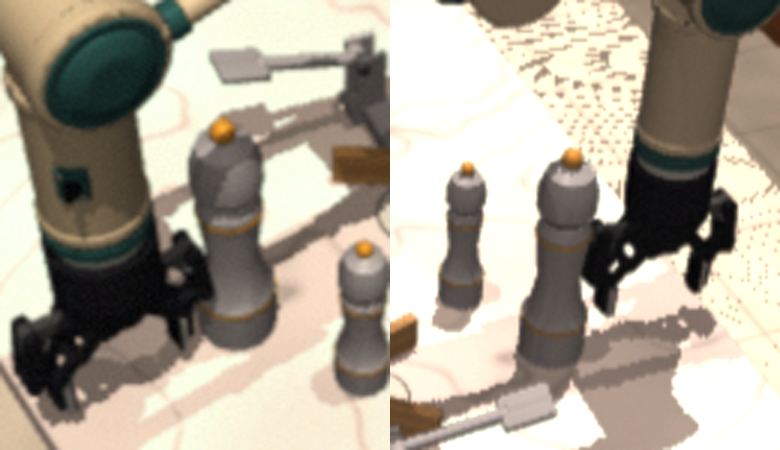

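The view shows the outer finger knuckles bulging past the fingertip backs: knuckle at right crop (592,260), tip at (605,305). A back push would therefore contact at knuckle height, so I'll lower the tool as far as possible, push in small steps and watch for tilt. First I'll back off and yaw.

```bash
python3 -c "
from h import *
mv([.903,.078,.02],105)"
```

```text
pos [0.8905 0.0476 0.0246] yaw 90.23 q [-0.02  0.9   0.9  -0.    1.34 -0.03] F [-0.  -0.3 -0.6] t 4.0 MOVE [0.061 0.025 0.009] tw -0.082
```

Retreat in x first, then turn.

>>> {"api": "step_arm", "payload": {"moves": [0.0,0.025,0,0,-1,0.03,0.025,0,-0.04,-1,0.061,0.025,0.0,-0.082,-1,0.061,0.025,0.018,-0.082,-1,0.061,0.025,0.024,-0.082,-1]}}

```text
clock: 4.5
position: [0.9027, 0.0755, 0.0104]
ee_rot: [-0.0, 0.611, 0.792, -0.001]
contact_force: [-0.3, -0.3, -0.3]
width: 0.0857
```

```bash
python3 -c "
from h import *
mv([.903,.078,.004],105)"
```

```text
pos [0.9027 0.0755 0.0104] yaw 104.69 q [ 0.01  0.93  0.86 -0.    1.35 -0.25] F [-0.3 -0.3 -0.3] t 4.5 MOVE [0.005 0.002 0.013] tw -0.0017
```

>>> {"api": "step_arm", "payload": {"moves": [0.004,0.0,0.006,0,-1,0.004,0.0,0.008,0,-1,0.004,0.0,0.01,0,-1,0.004,0.0,0.01,0,-1]}}

```text
clock: 4.9
position: [0.9028, 0.0792, 0.0063]
ee_rot: [0.0, 0.61, 0.793, -0.0]
contact_force: [-0.2, 0.3, 0.3]
width: 0.0854
```

```bash
cat >> h.py <<'E'
def knob(z0=.21):
    """mill pose: triangulated tall-mill knob (yellow blob nearest to predicted) in scene+side, plus scene/side height-agnostic"""
    cs=[];uv=[]
    for n in ['scene','side']:
        im=get_image(n); hsv=cv2.cvtColor(im['frame'],cv2.COLOR_BGR2HSV); c=cam(im)
        m=cv2.inRange(hsv,(8,110,70),(30,255,255)); k,l,s,ce=cv2.connectedComponentsWithStats(m)
        p=np.array([(.79+(.6145-.79)*t,.046,z0) for t in np.linspace(0,1,18)]); pp=[proj(c,x) for x in p]
        g=[i for i in range(1,k) if 6<s[i,4]<60 and min(np.linalg.norm(ce[i]-q) for q in pp)<9]
        if not g: print('no knob',n); continue
        j=max(g,key=lambda i:s[i,4]); cs.append(c);uv.append(ce[j])
    if len(cs)==2:
        r=tri(cs,uv); P=np.array([.6145,.0446]); d=r[0][:2]-P; a=np.radians(168.7)
        print('knob',r[0].round(4),'res',np.abs(np.array(r[1])).max(),'dock xy mm',(1e3*np.array([d@[np.cos(a),np.sin(a)],d@[-np.sin(a),np.cos(a)]])).round(1)); return r[0]
E
python3 -c "
from h import *
mv([.89,.0745,.004],105)
knob()"
```

```text
pos [0.9028 0.0792 0.0063] yaw 104.87 q [ 0.01  0.94  0.86 -0.    1.34 -0.25] F [-0.2  0.3  0.3] t 4.9 MOVE [-0.002 -0.027  0.005] tw -0.0007
knob [0.7903 0.0483 0.212 ] res 0.2 dock xy mm [-171.6  -38. ]
```

>>> {"api": "step_arm", "payload": {"moves": [0,-0.008,0,0,-1,0,-0.016,0,0,-1,0,-0.022,0,0,-1,0,-0.026,0,0,-1]}}

```text
clock: 5.4
position: [0.8898, 0.0763, 0.0065]
ee_rot: [-0.0, 0.609, 0.793, -0.0]
contact_force: [-0.8, 0.1, 0.4]
width: 0.0854
```

```bash
python3 -c "
from h import *
mv([.89,.0745,.006],105)
knob()"
```

```text
pos [0.8898 0.0763 0.0065] yaw 104.91 q [ 0.01  0.91  0.91  0.    1.32 -0.25] F [-0.8  0.1  0.4] t 5.4 MOVE [-0.004 -0.     0.001] tw -0.0005
knob [0.7903 0.0483 0.212 ] res 0.2 dock xy mm [-171.7  -38.1]
```

Distance is now about 103 mm with no motion yet. Continue in 3 mm steps.

>>> {"api": "step_arm", "payload": {"moves": [0,-0.004,0,0,-1,0,-0.006,0,0,-1]}}

```text
clock: 5.7
position: [0.8872, 0.0756, 0.0063]
ee_rot: [-0.0, 0.609, 0.793, 0.0]
contact_force: [0.8, 0.4, 0.4]
width: 0.0854
```

```bash
python3 -c "
from h import *
mv([.89,.0745,.006],105)
knob()"
```

```text
pos [0.8872 0.0756 0.0063] yaw 104.92 q [ 0.01  0.91  0.92  0.    1.31 -0.25] F [0.8 0.4 0.4] t 5.7 MOVE [-0.004  0.005  0.001] tw -0.0005
knob [0.7904 0.0484 0.2119] res 0.2 dock xy mm [-171.7  -38.2]
```

>>> {"api": "step_arm", "payload": {"moves": [0,-0.004,0,0,-1,0,-0.006,0,0,-1]}}

```text
clock: 6.0
position: [0.8842, 0.0748, 0.0062]
ee_rot: [-0.0, 0.609, 0.793, -0.0]
contact_force: [-0.6, 0.3, 0.8]
width: 0.0853
```

```bash
python3 -c "
from h import *
mv([.89,.0745,.006],105)
knob()"
```

```text
pos [0.8842 0.0748 0.0062] yaw 104.91 q [ 0.01  0.9   0.94  0.    1.3  -0.25] F [-0.6  0.3  0.8] t 6.0 MOVE [-0.004  0.011  0.   ] tw -0.0005
knob [0.7903 0.0483 0.212 ] res 0.2 dock xy mm [-171.7  -38.1]
```

>>> {"api": "step_arm", "payload": {"moves": [0,-0.004,0,0,-1,0,-0.008,0,0,-1]}}

```text
clock: 6.3
position: [0.8825, 0.0742, 0.0078]
ee_rot: [0.002, 0.609, 0.793, 0.002]
contact_force: [4.1, 1.4, 1.7]
width: 0.0852
```

```bash
python3 -c "
from h import *
mv([.89,.0745,.006],105)
knob()"
```

```text
pos [0.8825 0.0742 0.0078] yaw 104.92 q [ 0.01  0.9   0.95  0.    1.29 -0.26] F [4.1 1.4 1.7] t 6.3 MOVE [-0.003  0.015  0.004] tw -0.0005
knob [0.784  0.0469 0.2122] res 0.2 dock xy mm [-165.8  -35.5]
```

>>> {"api": "step_arm", "payload": {"moves": [0,-0.004,0,0,-1,0,-0.006,0,0,-1]}}

```text
clock: 6.6
position: [0.8781, 0.073, 0.0069]
ee_rot: [0.001, 0.609, 0.793, 0.0]
contact_force: [4.9, 1.0, 2.7]
width: 0.0853
```

```bash
python3 -c "
from h import *
mv([.89,.0745,.006],105)
knob()"
```

```text
pos [0.8781 0.073  0.0069] yaw 104.92 q [ 0.    0.89  0.96  0.    1.29 -0.26] F [4.9 1.  2.7] t 6.6 MOVE [-0.003  0.024  0.002] tw -0.0005
knob [0.7816 0.0462 0.2121] res 0.1 dock xy mm [-163.5  -34.3]
```

>>> {"api": "step_arm", "payload": {"moves": [0,0.008,0,0,-1,0,0.014,0,0,-1]}}

```text
clock: 6.9
position: [0.8829, 0.0746, 0.0048]
ee_rot: [-0.002, 0.609, 0.793, -0.001]
contact_force: [0.3, -0.8, -0.2]
width: 0.0855
```

```bash
python3 -c "
from h import *
mv([.89,.0745,.006],105)
knob();knob()"
```

```text
pos [0.8829 0.0746 0.0048] yaw 104.9 q [ 0.01  0.9   0.94 -0.    1.31 -0.25] F [ 0.3 -0.8 -0.2] t 6.9 MOVE [-0.004  0.014 -0.002] tw -0.0005
knob [0.7847 0.0468 0.2108] res 0.4 dock xy mm [-166.5  -35.5]
knob [0.7845 0.0468 0.2112] res 0.1 dock xy mm [-166.3  -35.5]
```

Contact is marginal: the pushes slid the mill about 6 mm but rocked it about 0.014 rad. I'll switch to pushing with the flank of one open finger, whose side is vertical down to the tip, with the tool axis on the lever side at yaw 30. Retreating first.

```bash
python3 -c "
from h import *
mv([.903,-.05,.02],30)"
```

```text
pos [0.8837 0.0747 0.0052] yaw 104.91 q [ 0.01  0.9   0.94 -0.    1.3  -0.25] F [ 0.2  0.7 -0. ] t 7.1 MOVE [-0.251 -0.027 -0.03 ] tw 0.4162
```

>>> {"api": "step_arm", "payload": {"moves": [0,0.04,-0.01,0,-1,-0.06,0.03,-0.03,0,-1,-0.15,0.0,-0.03,0.0,-1,-0.251,-0.027,-0.03,0.03,-1,-0.251,-0.027,-0.03,0.08,-1]}}

```text
clock: 7.6
position: [0.9029, -0.0595, 0.021]
ee_rot: [0.001, 0.706, 0.709, -0.002]
contact_force: [-0.4, -0.1, -0.6]
width: 0.0851
```

>>> {"api": "step_arm", "payload": {"moves": [0,0,0,0.34,-1,0,0,0,0.34,-1,0,0,0,0.34,-1,0,0,0,0.34,-1,0,0,0,0.34,-1]}}

```text
clock: 8.1
position: [0.9031, -0.05, 0.0209]
ee_rot: [-0.0, 0.915, 0.403, -0.001]
contact_force: [1.0, 0.1, 0.0]
width: 0.0854
```

```bash
python3 -c "
from h import *
mv([.8645,.0033,.012],30)
knob()"
```

```text
pos [ 0.9031 -0.05    0.0209] yaw 47.59 q [-0.13  0.92  0.85 -0.    1.37  0.61] F [1.  0.1 0. ] t 8.1 MOVE [ 0.027 -0.129  0.018] tw 0.0977
knob [0.7843 0.0469 0.2118] res 0.0 dock xy mm [-166.   -35.5]
```

>>> {"api": "step_arm", "payload": {"moves": [0,0,0.018,0.097,-1,0,0,0.018,0.097,-1,0.013,-0.064,0.018,0.097,-1,0.027,-0.129,0.018,0.097,-1,0.027,-0.129,0.018,0.097,-1]}}

```text
clock: 8.7
position: [0.8615, 0.0081, 0.012]
ee_rot: [-0.002, 0.964, 0.266, -0.002]
contact_force: [-0.1, -0.0, -1.0]
width: 0.0853
```

```bash
python3 - <<'E'
from h import *
mv([.8545,.0033,.012],30)
knob()
im=get_image('side'); f=im['frame'][140:290,290:440]
im2=get_image('scene'); g=im2['frame'][200:350,190:340]
cv2.imwrite('pics/pre2.png',np.clip(np.hstack([cv2.resize(x,None,fx=2.6,fy=2.6,interpolation=cv2.INTER_CUBIC) for x in (g,f)])*1.7,0,255).astype(np.uint8))
E
```

```text
pos [0.8615 0.0081 0.012 ] yaw 30.87 q [-0.07  0.86  1.02  0.    1.27  0.96] F [-0.1 -0.  -1. ] t 8.7 MOVE [-0.017  0.001  0.   ] tw 0.0048
knob [0.7844 0.0467 0.2119] res 0.0 dock xy mm [-166.2  -35.4]
```

View pics/pre2.png

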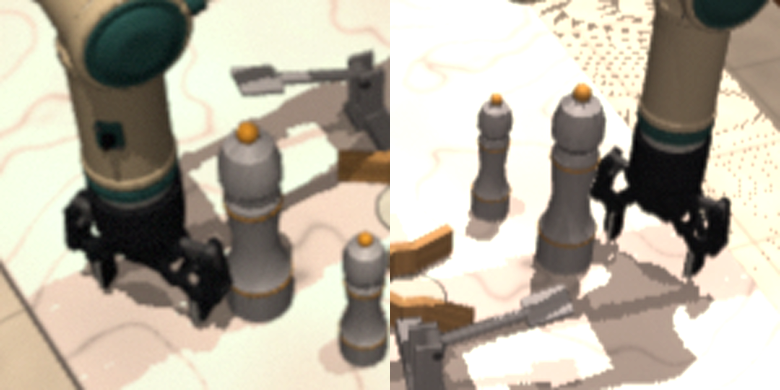

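The mill stands upright, with its knob at right crop (581,92). The finger tip is just beside its foot at left crop (215,300) and clear of the head. I'll start the flank push along world -x in small steps.

>>> {"api": "step_arm", "payload": {"moves": [-0.005,-0.003,0,0.005,-1,-0.01,-0.006,0,0.005,-1]}}

```text
clock: 9.1
position: [0.8592, 0.0023, 0.012]
ee_rot: [0.0, 0.967, 0.255, 0.0]
contact_force: [-0.2, 0.5, 0.4]
width: 0.0853
```

```bash
python3 -c "
from h import *
mv([.8545,.0033,.012],30)
knob()"
```

```text
pos [0.8592 0.0023 0.012 ] yaw 29.53 q [-0.08  0.85  1.03 -0.    1.26  0.98] F [-0.2  0.5  0.4] t 9.1 MOVE [-0.007 -0.006  0.   ] tw -0.0026
knob [0.7843 0.0465 0.212 ] res 0.0 dock xy mm [-166.1  -35.2]
```

>>> {"api": "step_arm", "payload": {"moves": [-0.005,-0.003,0,0,-1,-0.007,-0.004,0,0,-1]}}

```text
clock: 9.4
position: [0.8547, 0.0032, 0.0123]
ee_rot: [-0.0, 0.967, 0.255, -0.0]
contact_force: [-0.2, -1.0, -0.2]
width: 0.0853
```

```bash
python3 -c "
from h import *
mv([.8545,.0033,.012],30)
knob()"
```

```text
pos [0.8547 0.0032 0.0123] yaw 29.58 q [-0.08  0.85  1.05  0.    1.25  0.98] F [-0.2 -1.  -0.2] t 9.4 MOVE [-0.    -0.     0.001] tw -0.0023
knob [0.7842 0.0467 0.2119] res 0.1 dock xy mm [-166.   -35.3]
```

>>> {"api": "step_arm", "payload": {"moves": [-0.005,-0.003,0,0,-1,-0.01,-0.0057,0,0,-1,-0.014,-0.008,0,0,-1]}}

```text
clock: 9.8
position: [0.8481, 0.0037, 0.0132]
ee_rot: [0.0, 0.967, 0.255, 0.002]
contact_force: [2.7, 1.3, 2.0]
width: 0.0849
```

```bash
python3 -c "
from h import *
mv([.8425,.0033,.012])
knob()"
```

```text
pos [0.8481 0.0037 0.0132] yaw 29.55 q [-0.08  0.83  1.07  0.    1.23  0.98] F [2.7 1.3 2. ] t 9.8 MOVE [-0.01  -0.005  0.002] tw 0
knob [0.7784 0.046  0.2121] res 0.3 dock xy mm [-160.5  -33.5]
```

>>> {"api": "step_arm", "payload": {"moves": [-0.003,-0.002,0,0,-1,-0.007,-0.004,0,0,-1]}}

```text
clock: 10.1
position: [0.8438, 0.0037, 0.0131]
ee_rot: [0.0, 0.967, 0.255, 0.001]
contact_force: [3.2, 1.9, 2.7]
width: 0.0852
```

```bash
python3 -c "
from h import *
mv([.8425,.0033,.012])
knob()"
```

```text
pos [0.8438 0.0037 0.0131] yaw 29.58 q [-0.08  0.83  1.09  0.    1.22  0.98] F [3.2 1.9 2.7] t 10.1 MOVE [-0.003 -0.001  0.002] tw 0
knob [0.7708 0.0425 0.213 ] res 0.0 dock xy mm [-153.7  -28.6]
```

The force is purely along tool -x at tool y≈-71 mm, so the knuckle's side is touching rather than the tip. I'll back off and raise to z≈0.026, so the knuckle faces the narrow waist and the fingertip meets the foot.

>>> {"api": "step_arm", "payload": {"moves": [0.012,0.007,0,-0.004,-1,0.024,0.014,-0.014,-0.008,-1,0.03,0.017,-0.027,-0.008,-1,0.03,0.017,-0.027,-0.008,-1]}}

```text
clock: 10.6
position: [0.8607, 0.003, 0.0263]
ee_rot: [0.0, 0.964, 0.268, 0.0]
contact_force: [0.8, 0.3, 1.3]
width: 0.0858
```

```bash
python3 -c "
from h import *
k=knob()
mv([k[0]+.0708,k[1]-.0442,.026],31)"
```

```text
knob [0.7796 0.0453 0.2106] res 0.1 dock xy mm [-161.8  -33. ]
pos [0.8597 0.0032 0.0254] yaw 31.03 q [-0.08  0.85  1.02 -0.    1.28  0.95] F [ 0.6 -0.4 -0. ] t 10.7 MOVE [-0.018 -0.006 -0.001] tw 0.0002
```

>>> {"api": "step_arm", "payload": {"moves": [-0.01,-0.003,0,0,-1,-0.018,-0.006,0,0,-1,-0.018,-0.006,0,0,-1]}}

```text
clock: 11.0
position: [0.8496, 0.0011, 0.0256]
ee_rot: [-0.0, 0.964, 0.267, -0.001]
contact_force: [0.9, -0.3, 0.1]
width: 0.0853
```

```bash
python3 -c "
from h import *
k=knob()
mv([k[0]+.0708,k[1]-.0442,.026],31)"
```

```text
knob [0.7813 0.0476 0.2128] res 0.0 dock xy mm [-162.9  -35.6]
pos [0.8505 0.0013 0.0259] yaw 31.02 q [-0.08  0.83  1.05  0.    1.26  0.95] F [-0.4  0.8  0.8] t 11.1 MOVE [ 0.005 -0.002 -0.   ] tw 0.0001
```

>>> {"api": "step_arm", "payload": {"moves": [-0.003,-0.002,0,0,-1,-0.007,-0.004,0,0,-1,-0.01,-0.006,0,0,-1]}}

```text
clock: 11.4
position: [0.8453, 0.0016, 0.026]
ee_rot: [-0.0, 0.964, 0.267, 0.001]
contact_force: [1.9, 0.1, 1.1]
width: 0.0854
```

```bash
python3 -c "
from h import *
k=knob()
mv([k[0]+.0708,k[1]-.0442,.026],31)"
```

```text
knob [0.7775 0.0462 0.2125] res 0.1 dock xy mm [-159.5  -33.5]
pos [0.8453 0.0015 0.0261] yaw 31.02 q [-0.08  0.82  1.07  0.    1.25  0.95] F [2.3 0.9 0.1] t 11.5 MOVE [0.006 0.002 0.   ] tw 0.0001
```

Now the force is about 2 N and the mill follows without leaning. Continue.

>>> {"api": "step_arm", "payload": {"moves": [-0.003,-0.002,0,0,-1,-0.007,-0.004,0,0,-1,-0.01,-0.006,0,0,-1]}}

```text
clock: 11.8
position: [0.8402, 0.0013, 0.0266]
ee_rot: [0.0, 0.964, 0.267, 0.001]
contact_force: [4.0, -0.0, 0.8]
width: 0.085
```

```bash
python3 -c "
from h import *
k=knob()
mv([k[0]+.0688,k[1]-.0442,.026],31)"
```

```text
knob [0.7677 0.0449 0.2131] res 0.1 dock xy mm [-150.2  -30.3]
pos [0.8396 0.0014 0.0264] yaw 31.02 q [-0.08  0.81  1.09  0.    1.24  0.95] F [3.2 0.8 2.2] t 11.9 MOVE [-0.006 -0.002  0.001] tw 0.0001
```

>>> {"api": "step_arm", "payload": {"moves": [-0.003,-0.002,0,0,-1,-0.007,-0.004,0,0,-1,-0.01,-0.006,0,0,-1]}}

```text
clock: 12.2
position: [0.8334, 0.0013, 0.026]
ee_rot: [0.0, 0.964, 0.267, 0.0]
contact_force: [4.1, 0.5, 2.1]
width: 0.0857
```

```bash
python3 -c "
from h import *
k=knob()
mv([k[0]+.0688,k[1]-.0442,.026],31)"
```

```text
knob [0.762  0.0447 0.2125] res 0.0 dock xy mm [-144.7  -29. ]
pos [0.8331 0.0013 0.0259] yaw 31.03 q [-0.08  0.8   1.11  0.    1.23  0.95] F [4.4 0.8 2.2] t 12.3 MOVE [-0.005 -0.001 -0.   ] tw 0.0002
```

>>> {"api": "step_arm", "payload": {"moves": [-0.004,-0.0025,0.002,0,-1,-0.008,-0.005,0.004,0,-1,-0.012,-0.0075,0.004,0,-1,-0.016,-0.01,0.004,0,-1,-0.02,-0.0125,0.004,0,-1]}}

```text
clock: 12.8
position: [0.8207, 0.0014, 0.0232]
ee_rot: [-0.0, 0.964, 0.268, -0.001]
contact_force: [4.0, 0.5, 0.6]
width: 0.0854
```

```bash
python3 -c "
from h import *
k=knob()
mv([k[0]+.0688,k[1]-.0442,.024],31)"
```

```text
knob [0.7519 0.0428 0.2128] res 0.1 dock xy mm [-135.1  -25.1]
pos [0.8204 0.0013 0.0232] yaw 31.04 q [-0.08  0.79  1.15 -0.    1.21  0.95] F [ 2.2 -0.2 -1. ] t 12.9 MOVE [-0.002  0.005 -0.002] tw 0.0002
```

>>> {"api": "step_arm", "payload": {"moves": [-0.004,-0.0025,0,0,-1,-0.008,-0.005,0,0,-1,-0.012,-0.0075,0,0,-1,-0.016,-0.01,0,0,-1,-0.02,-0.0125,0,0,-1]}}

```text
clock: 13.4
position: [0.8093, 0.0016, 0.0235]
ee_rot: [-0.0, 0.964, 0.268, -0.0]
contact_force: [1.7, -0.7, -0.9]
width: 0.0853
```

```bash
python3 -c "
from h import *
k=knob()
mv([k[0]+.0688,k[1]-.0442,.024],31)"
```

```text
knob [0.7398 0.0436 0.2125] res 0.1 dock xy mm [-123.1  -23.5]
pos [0.809  0.0016 0.0236] yaw 31.03 q [-0.08  0.77  1.18 -0.    1.19  0.95] F [ 1.2 -0.6 -1. ] t 13.5 MOVE [-0.003  0.003 -0.001] tw 0.0002
```

>>> {"api": "step_arm", "payload": {"moves": [-0.005,-0.0017,0,0,-1,-0.01,-0.0034,0,0,-1,-0.0144,-0.005,0,0,-1,-0.019,-0.0068,0,0,-1,-0.024,-0.0086,0,0,-1]}}

```text
clock: 14.0
position: [0.7972, -0.0007, 0.024]
ee_rot: [-0.0, 0.964, 0.267, 0.0]
contact_force: [3.5, 0.8, 0.4]
width: 0.0854
```

```bash
python3 -c "
from h import *
k=knob()
mv([k[0]+.0688,k[1]-.0442,.024],31)"
```

```text
knob [0.7272 0.0412 0.2125] res 0.1 dock xy mm [-111.2  -18.7]
pos [ 0.7968 -0.0008  0.0239] yaw 31.02 q [-0.09  0.75  1.22  0.    1.17  0.94] F [ 1.6  0.3 -0.2] t 14.1 MOVE [-0.004  0.003 -0.   ] tw 0.0001
```

>>> {"api": "step_arm", "payload": {"moves": [-0.004,-0.0025,0,0,-1,-0.008,-0.005,0,0,-1,-0.012,-0.0075,0,0,-1,-0.016,-0.01,0,0,-1,-0.02,-0.0125,0,0,-1]}}

```text
clock: 14.6
position: [0.7852, -0.0006, 0.0237]
ee_rot: [-0.0, 0.964, 0.267, -0.0]
contact_force: [2.4, -0.0, -0.1]
width: 0.0855
```

```bash
python3 -c "
from h import *
k=knob()
mv([k[0]+.0688,k[1]-.0442,.024],31)"
```

```text
knob [0.7155 0.0414 0.213 ] res 0.1 dock xy mm [-99.7 -16.7]
pos [ 7.848e-01 -6.000e-04  2.370e-02] yaw 31.04 q [-0.09  0.74  1.26 -0.    1.15  0.94] F [ 1.5  0.6 -1. ] t 14.7 MOVE [-0.003  0.003 -0.001] tw 0.0002
```

>>> {"api": "step_arm", "payload": {"moves": [-0.004,-0.0027,0,0,-1,-0.008,-0.0054,0,0,-1,-0.012,-0.008,0,0,-1,-0.016,-0.0106,0,0,-1,-0.02,-0.0132,0,0,-1]}}

```text
clock: 15.2
position: [0.7732, -0.0001, 0.0237]
ee_rot: [-0.0, 0.964, 0.267, -0.0]
contact_force: [2.5, -0.8, -0.4]
width: 0.0852
```

>>> {"api": "step_arm", "payload": {"moves": [-0.004,-0.0027,0,0,-1,-0.008,-0.0054,0,0,-1,-0.012,-0.008,0,0,-1,-0.016,-0.0106,0,0,-1,-0.02,-0.0132,0,0,-1]}}

```text
clock: 15.7
position: [0.7613, 0.0004, 0.0238]
ee_rot: [-0.0, 0.964, 0.267, 0.0]
contact_force: [2.1, -0.6, -0.6]
width: 0.0853
```

```bash
python3 -c "
from h import *
k=knob()
mv([k[0]+.0688,k[1]-.0442,.024],31)"
```

```text
knob [0.6935 0.0458 0.2165] res 0.1 dock xy mm [-77.2 -16.7]
pos [7.61e-01 4.00e-04 2.38e-02] yaw 31.03 q [-0.09  0.71  1.33  0.    1.11  0.94] F [ 2.1  0.5 -2.1] t 15.8 MOVE [ 0.003 -0.001 -0.   ] tw 0.0002
```

>>> {"api": "step_arm", "payload": {"moves": [-0.004,-0.0027,0,0,-1,-0.008,-0.0054,0,0,-1,-0.012,-0.008,0,0,-1,-0.016,-0.0106,0,0,-1,-0.02,-0.0132,0,0,-1]}}

```text
clock: 16.3
position: [0.7493, 0.0009, 0.0238]
ee_rot: [-0.0, 0.964, 0.267, 0.0]
contact_force: [2.3, 0.2, -0.3]
width: 0.0853
```

```bash
python3 -c "
from h import *
k=knob()
mv([k[0]+.0688,k[1]-.0442,.024],31)"
```

```text
knob [0.6801 0.0433 0.213 ] res 0.1 dock xy mm [-64.6 -11.6]
pos [0.749  0.001  0.0238] yaw 31.03 q [-0.09  0.69  1.36  0.    1.09  0.94] F [ 1.4  0.3 -1.6] t 16.4 MOVE [-0.002  0.003 -0.   ] tw 0.0002
```

>>> {"api": "step_arm", "payload": {"moves": [-0.004,-0.0027,0,0,-1,-0.008,-0.0054,0,0,-1,-0.012,-0.008,0,0,-1,-0.016,-0.0106,0,0,-1,-0.02,-0.0132,0,0,-1]}}

```text
clock: 16.9
position: [0.7374, 0.0014, 0.0238]
ee_rot: [-0.0, 0.964, 0.267, 0.0]
contact_force: [1.9, -0.3, -0.5]
width: 0.085
```

```bash
python3 -c "
from h import *
k=knob()
mv([.684,.0026,.024],31)"
```

```text
knob [0.6679 0.0434 0.2131] res 0.2 dock xy mm [-52.6  -9.3]
pos [0.737  0.0015 0.0238] yaw 31.03 q [-0.09  0.67  1.4   0.    1.07  0.94] F [ 1.8  0.6 -0.6] t 17.0 MOVE [-0.09  -0.057 -0.   ] tw 0.0002
```

>>> {"api": "step_arm", "payload": {"moves": [-0.004,-0.0027,0,0,-1,-0.008,-0.0054,0,0,-1,-0.012,-0.008,0,0,-1,-0.016,-0.0106,0,0,-1,-0.02,-0.0132,0,0,-1]}}

```text
clock: 17.5
position: [0.7254, 0.0019, 0.0238]
ee_rot: [-0.0, 0.964, 0.267, 0.0]
contact_force: [1.2, 0.0, -0.4]
width: 0.0856
```

```bash
python3 -c "
from h import *
k=knob()
mv([.684,.0026,.024],31)"
```

```text
knob [0.6559 0.044  0.2131] res 0.2 dock xy mm [-40.7  -7.5]
pos [0.725  0.0019 0.0238] yaw 31.03 q [-0.09  0.66  1.43  0.    1.06  0.94] F [ 1.5  0.1 -1. ] t 17.6 MOVE [-0.07  -0.043 -0.   ] tw 0.0002
```

>>> {"api": "step_arm", "payload": {"moves": [-0.004,-0.0027,0,0,-1,-0.008,-0.0054,0,0,-1,-0.012,-0.008,0,0,-1,-0.016,-0.0106,0,0,-1,-0.02,-0.0132,0,0,-1]}}

```text
clock: 18.1
position: [0.7134, 0.0024, 0.0238]
ee_rot: [-0.0, 0.964, 0.267, 0.0]
contact_force: [2.0, -0.6, -0.9]
width: 0.0855
```

>>> {"api": "step_arm", "payload": {"moves": [-0.004,-0.0026,0,0,-1,-0.008,-0.0052,0,0,-1,-0.012,-0.0077,0,0,-1,-0.016,-0.01,0,0,-1,-0.02,-0.0128,0,0,-1]}}

```text
clock: 18.6
position: [0.7016, 0.0027, 0.0239]
ee_rot: [-0.0, 0.964, 0.267, 0.0]
contact_force: [3.0, 0.3, -0.3]
width: 0.0854
```

```bash
python3 -c "
from h import *
k=knob()
mv([.684,.0026,.024],31)"
```

```text
knob [0.6322 0.0447 0.2132] res 0.2 dock xy mm [-17.3  -3.6]
pos [0.7012 0.0028 0.0238] yaw 31.03 q [-0.1   0.63  1.49  0.    1.02  0.93] F [ 1.1  0.4 -0.7] t 18.7 MOVE [-0.03  -0.017 -0.   ] tw 0.0002
```

>>> {"api": "step_arm", "payload": {"moves": [-0.0035,-0.0025,0,0,-1,-0.007,-0.005,0,0,-1,-0.01,-0.0075,0,0,-1,-0.013,-0.01,0,0,-1,-0.016,-0.012,0,0,-1]}}

```text
clock: 19.2
position: [0.6916, 0.0038, 0.0238]
ee_rot: [-0.0, 0.964, 0.267, -0.0]
contact_force: [2.3, -0.7, -1.0]
width: 0.0859
```

```bash
python3 -c "
from h import *
k=knob()
mv([.684,.0026,.024],31)"
```

```text
knob [0.6224 0.0458 0.2131] res 0.1 dock xy mm [-7.5 -2.8]
pos [0.6914 0.0038 0.0238] yaw 31.03 q [-0.1   0.62  1.52  0.    1.01  0.93] F [ 1.8 -0.5 -1. ] t 19.3 MOVE [-0.014 -0.006 -0.   ] tw 0.0002
```

>>> {"api": "step_arm", "payload": {"moves": [-0.0025,-0.002,0,0,-1,-0.005,-0.004,0,0,-1,-0.0075,-0.006,0,0,-1,-0.0085,-0.0065,0,0,-1]}}

```text
clock: 19.7
position: [0.6863, 0.0044, 0.0238]
ee_rot: [-0.0, 0.964, 0.267, -0.0]
contact_force: [1.4, 0.1, 0.4]
width: 0.0855
```

```bash
python3 -c "
from h import *
k=knob()
mv([.684,.0026,.024],31)"
```

```text
knob [0.6175 0.0463 0.2129] res 0.1 dock xy mm [-2.6 -2.3]
pos [0.6863 0.0044 0.0238] yaw 31.03 q [-0.09  0.61  1.53  0.    1.    0.93] F [ 1.7  0.1 -1.5] t 19.8 MOVE [-0.006  0.001 -0.   ] tw 0.0002
```

>>> {"api": "step_arm", "payload": {"moves": [-0.002,-0.001,0,0,-1,-0.004,-0.002,0,0,-1,-0.006,-0.003,0,0,-1]}}

```text
clock: 20.1
position: [0.6832, 0.0041, 0.0239]
ee_rot: [-0.0, 0.964, 0.267, 0.0]
contact_force: [2.6, -0.5, -0.4]
width: 0.0855
```

```bash
python3 -c "
from h import *
k=knob()
mv([.684,.0026,.024],31)"
```

```text
knob [0.6142 0.0458 0.2133] res 0.1 dock xy mm [ 0.6 -1.1]
pos [0.683  0.0041 0.0238] yaw 31.02 q [-0.1   0.61  1.54  0.    1.    0.93] F [ 1.7  0.9 -0.7] t 20.2 MOVE [ 0.     0.004 -0.   ] tw 0.0001
```

Estimated home at (0.6, -1.1) mm. Retreat along +x, rise, and look.

>>> {"api": "step_arm", "payload": {"moves": [0.01,0.006,0,0,-1,0.05,0.03,0,0,-1,0.13,0.08,0.0,0,-1,0.19,0.11,-0.02,0,-1,0.19,0.11,-0.1,0,-1]}}

```text
clock: 20.7
position: [0.7931, 0.0063, 0.0664]
ee_rot: [-0.002, 0.964, 0.268, -0.005]
contact_force: [-0.6, 0.2, 0.1]
width: 0.0855
```

>>> {"api": "step_arm", "payload": {"moves": [0,0,-0.1,-0.04,-0.5,0,0,-0.2,-0.08,0,0,0,-0.3,-0.12,0.5,0,0,-0.4,-0.16,1,0,0,-0.45,-0.2,1]}}

```text
clock: 21.2
position: [0.7933, 0.006, 0.3049]
ee_rot: [0.002, 0.832, 0.554, 0.002]
contact_force: [-0.3, 0.5, 1.6]
width: 0.0125
```

```bash
python3 - <<'E'
from h import *
k=knob()
mv([.700,-.02,.33],70)
o=[]
for n,z in [('scene',0),('side',0)]:
    im=get_image(n); c=cam(im); u,v=proj(c,(.6145,.0446,.08)).astype(int)
    o.append(cv2.resize(im['frame'][v-65:v+65,u-65:u+65],None,fx=3,fy=3,interpolation=cv2.INTER_CUBIC)); print(u-65,v-65)
cv2.imwrite('pics/home.png',np.clip(np.hstack(o)*1.6,0,255).astype(np.uint8))
E
```

```text
knob [0.6194 0.0459 0.2132] res 0.1 dock xy mm [-4.5 -2.3]
pos [0.7941 0.0059 0.3051] yaw 67.12 q [-0.08  0.61  0.81  0.    1.71  0.32] F [0.3 0.3 0.4] t 21.3 MOVE [-0.121 -0.153 -0.051] tw -0.016
283 192
233 166
```

View pics/home.png

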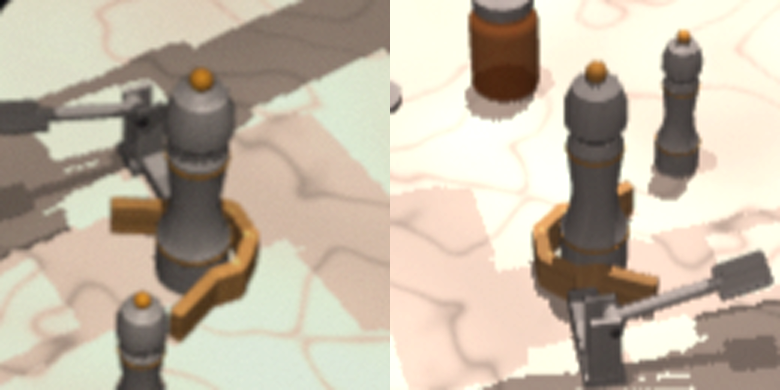

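The mill stands between the fence walls with the lever still up, in both views. Once released, though, the knob settled 5 mm back at x_d≈-4.5 mm, because it had been leaning slightly under the push. I'll push about 5 mm further.

>>> {"api": "step_arm", "payload": {"moves": [0,0,0.05,0.04,-1,0,0,0.15,0.08,-1,0,0,0.25,0.12,-1,0,0,0.35,0.16,-1,0,0,0.4,0.2,-1]}}

```text
clock: 21.9
position: [0.7875, 0.0064, 0.0896]
ee_rot: [-0.003, 0.964, 0.264, -0.007]
contact_force: [-0.3, 0.2, -0.4]
width: 0.072
```

```bash
python3 -c "
from h import *
mv([.695,.0035,.024],31)"
```

```text
pos [0.7875 0.0064 0.0896] yaw 30.67 q [-0.08  0.7   1.17  0.    1.29  0.96] F [-0.3  0.2 -0.4] t 21.9 MOVE [-0.161 -0.088  0.134] tw -0.0018
```

>>> {"api": "step_arm", "payload": {"moves": [0,0,0.1,0,-1,0,0,0.14,0,-1,0,0,0.14,0,-1]}}

```text
clock: 22.2
position: [0.7873, 0.0063, 0.0206]
ee_rot: [-0.003, 0.964, 0.267, -0.007]
contact_force: [-0.1, 0.5, -1.1]
width: 0.0855
```

```bash
python3 -c "
from h import *
mv([.697,.0035,.024],31)"
```

```text
pos [0.7873 0.0063 0.0206] yaw 30.98 q [-0.08  0.75  1.24  0.    1.17  0.95] F [-0.1  0.5 -1.1] t 22.2 MOVE [-0.158 -0.088 -0.004] tw -0.0001
```

>>> {"api": "step_arm", "payload": {"moves": [-0.06,-0.033,-0.003,0,-1,-0.11,-0.06,-0.004,0,-1,-0.14,-0.077,-0.004,0,-1,-0.158,-0.088,-0.004,0,-1,-0.158,-0.088,-0.004,0,-1]}}

```text
clock: 22.7
position: [0.7016, 0.003, 0.0316]
ee_rot: [-0.0, 0.964, 0.267, -0.0]
contact_force: [0.8, -0.5, 0.8]
width: 0.0854
```

```bash
python3 -c "
from h import *
knob()
mv([.688,.004,.024],31)"
```

```text
knob [0.6195 0.0457 0.2129] res 0.0 dock xy mm [-4.7 -2. ]
pos [0.7038 0.0029 0.0315] yaw 31.02 q [-0.09  0.62  1.48  0.    1.04  0.93] F [0.5 0.7 0.6] t 22.8 MOVE [-0.026 -0.018  0.015] tw 0.0001
```

>>> {"api": "step_arm", "payload": {"moves": [-0.01,-0.008,0.015,0,-1,-0.02,-0.014,0.015,0,-1,-0.026,-0.018,0.015,0,-1,-0.0305,-0.0207,0.015,0,-1,-0.035,-0.0235,0.015,0,-1]}}

```text
clock: 23.3
position: [0.6827, 0.0041, 0.0238]
ee_rot: [0.0, 0.964, 0.267, 0.002]
contact_force: [3.5, -0.4, 0.6]
width: 0.0855
```

```bash
python3 -c "
from h import *
knob()
mv([.6785,.004,.024],31)"
```

```text
knob [0.6139 0.0452 0.213 ] res 0.1 dock xy mm [ 0.7 -0.5]
pos [0.6824 0.004  0.0239] yaw 31.01 q [-0.1   0.6   1.54  0.    0.99  0.93] F [ 1.4 -0.4 -0.6] t 23.4 MOVE [-0.007 -0.004 -0.   ] tw 0.0001
```

>>> {"api": "step_arm", "payload": {"moves": [-0.002,-0.0012,0,0,-1,-0.004,-0.0024,0,0,-1,-0.006,-0.0036,0,0,-1,-0.0077,-0.0046,0,0,-1]}}

```text
clock: 23.8
position: [0.6772, 0.0039, 0.0234]
ee_rot: [0.0, 0.964, 0.267, 0.0]
contact_force: [3.3, 0.3, 0.9]
width: 0.0856
```

```bash
python3 -c "
from h import *
knob()
mv([.6785,.004,.024],31)"
```

```text
knob [0.6093 0.0451 0.2131] res 0.0 dock xy mm [5.2 0.6]
pos [0.677  0.004  0.0234] yaw 31.02 q [-0.1   0.6   1.56  0.    0.99  0.93] F [ 2.9 -0.5  0.7] t 23.9 MOVE [ 0.003  0.002 -0.001] tw 0.0001
```

Back off slowly and re-measure.

>>> {"api": "step_arm", "payload": {"moves": [0.004,0.0025,0,0,-1,0.012,0.007,0,0,-1,0.03,0.018,0,0,-1,0.03,0.018,0,0,-1]}}

```text
clock: 24.3
position: [0.6961, 0.0038, 0.0232]
ee_rot: [0.0, 0.964, 0.268, 0.001]
contact_force: [0.4, -0.2, 0.3]
width: 0.0856
```

```bash
python3 -c "
from h import *
knob()
mv([.6785,.004,.024],31)"
```

```text
knob [0.6139 0.0461 0.213 ] res 0.0 dock xy mm [ 0.8 -1.3]
pos [0.6946 0.004  0.0229] yaw 31.04 q [-0.09  0.62  1.51 -0.    1.01  0.93] F [ 0.2 -1.1  0.7] t 24.4 MOVE [-0.028 -0.017 -0.002] tw 0.0002
```

Home: (0.8, -1.3) mm after release. Retreat, rise, close the fingers and go to the pad.

>>> {"api": "step_arm", "payload": {"moves": [0.05,0.03,0,0,-1,0.12,0.07,0.0,0,-1,0.16,0.096,-0.02,0,-1,0.16,0.096,-0.11,0,-0.5,0.16,0.096,-0.2,0,0]}}

```text
clock: 24.9
position: [0.787, 0.0041, 0.1215]
ee_rot: [-0.001, 0.964, 0.267, -0.003]
contact_force: [0.6, 0.4, 1.3]
width: 0.059
```

>>> {"api": "step_arm", "payload": {"moves": [0,0,-0.1,-0.04,0.5,0,0,-0.2,-0.08,1,0,0,-0.25,-0.12,1,0,0,-0.25,-0.16,1,0,0,-0.25,-0.2,1]}}

```text
clock: 25.4
position: [0.7878, 0.004, 0.2502]
ee_rot: [0.001, 0.832, 0.554, 0.001]
contact_force: [-0.3, 1.0, 0.5]
width: 0.0
```

```bash
python3 -c "
from h import *
knob()
mv([.69,-.099,.15],67)"
```

```text
knob [0.6138 0.0462 0.2133] res 0.1 dock xy mm [ 1.  -1.5]
pos [0.7873 0.0041 0.2483] yaw 67.02 q [-0.08  0.61  0.94  0.    1.59  0.32] F [-0.5  0.8 -0.1] t 25.5 MOVE [-0.266 -0.099  0.197] tw 0.0001
```

>>> {"api": "step_arm", "payload": {"moves": [-0.08,-0.03,0,0,1,-0.16,-0.06,0.05,0,1,-0.24,-0.09,0.12,0,1,-0.266,-0.099,0.197,0,1,-0.266,-0.099,0.197,0,1]}}

```text
clock: 26.0
position: [0.6833, -0.0998, 0.1431]
ee_rot: [-0.006, 0.835, 0.55, -0.006]
contact_force: [-0.3, -0.2, -0.2]
width: -0.0004
```

```bash
python3 -c "
from h import *
mv([.688,-.099,.115])"
```

```text
pos [ 0.6833 -0.0998  0.1431] yaw 66.72 q [-0.25  0.52  1.37 -0.    1.27  0.16] F [-0.3 -0.2 -0.2] t 26.0 MOVE [0.005 0.009 0.056] tw 0
```

>>> {"api": "step_arm", "payload": {"moves": [0,0,0.04,0,1,0,0,0.065,0,1,0,0,0.085,0,1,0,0,0.105,0,1,0,0,0.125,0,1]}}

```text
clock: 26.5
position: [0.6926, -0.0989, 0.0883]
ee_rot: [0.002, 0.834, 0.552, 0.002]
contact_force: [3.2, 0.1, 3.5]
width: 0.0001
```

```bash
python3 -c "
from h import *
mv([.689,-.099,.046])
knob()"
```

```text
pos [ 0.6926 -0.0989  0.0883] yaw 67.04 q [-0.24  0.56  1.44  0.    1.14  0.16] F [3.2 0.1 3.5] t 26.5 MOVE [-0.003 -0.007  0.085] tw 0
knob [0.6136 0.0465 0.2202] res 0.1 dock xy mm [ 1.3 -1.7]
```

>>> {"api": "step_arm", "payload": {"moves": [0,-0.002,0.02,0,1,0,-0.004,0.04,0,1,0,-0.005,0.055,0,1,0,-0.006,0.065,0,1,0,-0.006,0.073,0,1]}}

```text
clock: 27.1
position: [0.6871, -0.098, 0.0517]
ee_rot: [-0.0, 0.834, 0.552, -0.0]
contact_force: [-3.9, 0.3, 25.9]
width: 0.0001
```

```bash
python3 -c "
from h import *
mv([.689,-.099,.046])
knob()"
```

```text
pos [ 0.6871 -0.098   0.0517] yaw 67.03 q [-0.24  0.59  1.48 -0.    1.07  0.16] F [-3.9  0.3 25.9] t 27.1 MOVE [-0.     0.004  0.011] tw 0
knob [0.6134 0.0458 0.2305] res 0.2 dock xy mm [ 1.3 -1. ]
```

Firm stop reached: 26 N, knob up 17.5 mm. Hold, then lift clear.

>>> {"api": "step_arm", "payload": {"moves": [0,0,0,0,1,0,0,0,0,1,0,0,0,0,1,0,0,-0.03,0,1,0,0,-0.1,0,1]}}

```text
clock: 27.7
position: [0.6835, -0.0968, 0.0971]
ee_rot: [-0.004, 0.834, 0.552, -0.004]
contact_force: [0.0, -0.4, 0.5]
width: -0.0001
```

>>> {"api": "step_arm", "payload": {"moves": [0,0,-0.1,0,1,0,0,-0.2,0,1,0,0,-0.3,0,1,0,0,-0.4,0,1,0,0,-0.4,0,1]}}

```text
clock: 28.2
position: [0.6894, -0.0982, 0.3095]
ee_rot: [0.005, 0.834, 0.552, 0.004]
contact_force: [0.9, 0.5, 0.2]
width: 0.0004
```

```bash
python3 - <<'E'
from h import *
mv([.689,-.099,.3])
knob(); 
o=[]
for n in ('scene','side'):
    im=get_image(n); c=cam(im); u,v=proj(c,(.65,0.0,.08)).astype(int); u0,v0=u-65,v-65
    o.append(cv2.resize(im['frame'][v0:v0+130,u0:u0+130],None,fx=3,fy=3,interpolation=cv2.INTER_CUBIC)); print(u0,v0)
    a=cv2.imread(f'pics/{n}0.png').astype(int); d=np.abs(a-im['frame']).sum(2)
    for nm,p,r in (('jar',(.637,.334,.05),14),('disc',(.497,.338,.01),9),('pig',(.454,-.37,.05),16)):
        q=proj(c,p).astype(int); print(n,nm,q,d[q[1]-r:q[1]+r,q[0]-r:q[0]+r].mean().round(1))
cv2.imwrite('pics/end.png',np.clip(np.hstack(o)*1.6,0,255).astype(np.uint8))
E
```

```text
pos [ 0.6894 -0.0982  0.3095] yaw 67.03 q [-0.24  0.44  1.11  0.    1.59  0.16] F [0.9 0.5 0.2] t 28.2 MOVE [-0.002 -0.     0.019] tw 0
knob [0.6135 0.0457 0.2305] res 0.1 dock xy mm [ 1.2 -0.9]
260 187
scene jar [426 359] 10.3
scene disc [472 337] 18.1
scene pig [306 156] 32.2
253 174
side jar [271 175] 23.9
side disc [225 195] 33.5
side pig [298 395] 19.7
```

View pics/end.png

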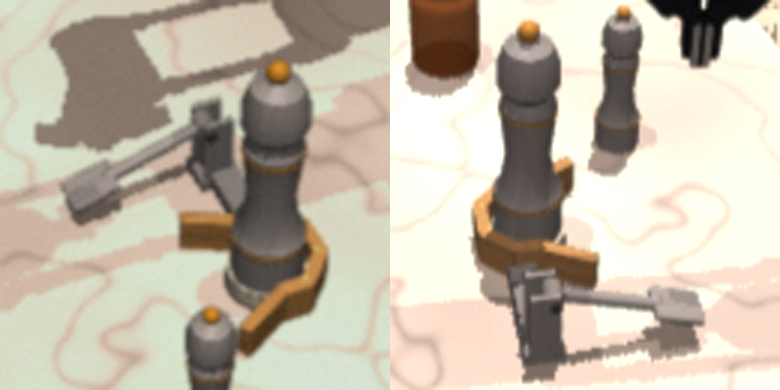

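The mill stands on the raised platform, with its knob at left crop (278,70). The lever is down, with its pad at left crop (90,190), and the arm is clear. The pixel differences around the bystanders look like the arm's moving shadow, since the arm never went near them. Handing in.

```bash
python3 -c "
from h import *
knob(); s=manip.get_state(); print(s['contact_force'],s['clock']); print(job.sign_off())"
```

```text
knob [0.6134 0.0457 0.2306] res 0.1 dock xy mm [ 1.3 -0.9]
[ 0.1563859   1.30116099 -0.10134513] 28.5
the job is handed in; nothing more can be done
None
```

I slid the tall mill onto the platform and pressed the lever to its stop. I handed the job in at 28.5 s with the arm clear of everything.

**Pushing:** I pushed with the flank of one open finger, low on the mill's foot. My first two contacts were too high, because the finger's knuckle touched before its tip. They rocked the mill by about 0.014 to 0.04 rad, so I backed off and changed the contact. After the first release the mill sat 4.5 mm short of the platform centre, so I pushed it a further 5 mm.

**Last checks:**
- **Mill position:** its axis is about 1.3 mm and -0.9 mm from the estimated platform centre, which I know to about 2 mm.
- **Mill height:** its knob is 17.5 mm higher than before, and it looks upright in both views.
- **Lever:** it met the firm stop at about 26 N and stayed down after release.

**Less certain:**
- **Lean while pushing:** the mill leaned about 0.02 rad during the pushes, so positions measured under load read about 5 mm too far. The figures above were taken with the mill released.
- **Bystanders:** I did not re-measure the salt pig, disc and jar. A rough image comparison showed differences around them that I put down to moving shadows. The arm never went near them.

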